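Dry-sieve milling balls over the dust extractor

TASK

Sort the worn milling balls out of the batch without raising dust. Pull the fan knob of the dust extractor out until it clicks, carry the catch pan with the sieve on it smoothly to the extractor, and there, resting on or just over the grille, shake it side to side until all four small worn balls have dropped through the slots into the pan. Then leave the pan standing on the grille, lift the sieve off and stand it upright, with the three large balls still in it, in the rinsing tub, and only then push the fan knob fully home; leave the bottle, the jar and the canister standing by where they are.

Things in the scene. Friction and masses are not known exactly. Their poses are not given: they have to be found in the camera images.
- extractor: grey sheet-steel dust extractor, a low box 230 deep (x) x 290 wide (y) x 70 high mm, fixed to the bench; origin under its centre, z up, its front face (with the knob) looks to its -x. Its top is flat: slotted grille on the right part, plain strip on the left (+y)
- grille (a point): centre of the grille, on the flat top of the extractor, 70 mm above the bench; the grille is 184 (x) x 180 (y) mm; axes as the extractor's
- fan_knob (a joint): push-pull fan knob at the left end of the extractor's front face: 0 = pushed home (off), 0.015 m = pulled out to the stop (on); it slides level, straight out along the extractor's -x. Over-centre detent: about 6 N at either end to start it, past the middle it snaps to the other end by itself and stays there
- knob_grip (a point): centre of the knob's black round grip (28 mm diameter, about 20 mm long, then a 34 mm flange 6 mm thick at its front end), on its axis, 42 mm above the bench; it moves with the knob and lies 33 mm in front of the front face when home, 48 mm when out; axes as the extractor's. The 12 mm stem behind the grip leaves 20 mm free between grip and face when home
- pan: round aluminium catch pan, 120 mm diameter, 45 high, 4 mm wall and floor, about 0.13 kg, with a straight wooden side handle that points along the pan's own -x; origin under its centre, z up. The sieve stands loosely on its rim at the start; pan, sieve and balls together weigh about 0.36 kg
- pan_handle (a point): grip point of the pan's handle, 122 mm from the pan's centre along its -x, 31 mm above its underside; the handle there is 18 mm wide (along the pan's y) and 15 mm high, its wood runs from 82 to 174 mm from the pan's centre
- sieve: round steel sieve, 104 mm diameter, 42 high, about 0.13 kg; origin under its centre, z up. A 132 mm flange rests on the pan's rim (sieve origin then 33 mm above the pan's, 3 mm side play). Floor: 6 mm rods along the sieve's x, laid in pairs, with three 15 mm slots between the pairs (at y = -28, 0, 28 mm): shake along its y, in brisk strokes of about 40 mm; carried smoothly, the balls stay put
- sieve_grip (a point): middle of the wooden grip on the sieve's bail, 89 mm above the sieve's underside, over its centre; the grip is a bar 62 mm long along the sieve's y, 14 mm wide (x) and 13 mm high; the bail's wires leave its ends downward
- worn_0: small worn milling ball, white ceramic, 12 mm diameter, 10 g; origin at its centre; at the start it rests in the shallow groove between the two rods of a pair in the sieve's floor (its centre 11 mm above the sieve's underside), out of which it rolls when the sieve is jerked sideways (about 4 m/s2), falling through the next slot
- worn_1: small worn milling ball, white ceramic, 12 mm diameter, 10 g; origin at its centre; at the start it rests in the shallow groove between the two rods of a pair in the sieve's floor (its centre 11 mm above the sieve's underside), out of which it rolls when the sieve is jerked sideways (about 4 m/s2), falling through the next slot
- worn_2: small worn milling ball, white ceramic, 12 mm diameter, 10 g; origin at its centre; at the start it rests in the shallow groove between the two rods of a pair in the sieve's floor (its centre 11 mm above the sieve's underside), out of which it rolls when the sieve is jerked sideways (about 4 m/s2), falling through the next slot
- worn_3: small worn milling ball, white ceramic, 12 mm diameter, 10 g; origin at its centre; at the start it rests in the shallow groove between the two rods of a pair in the sieve's floor (its centre 11 mm above the sieve's underside), out of which it rolls when the sieve is jerked sideways (about 4 m/s2), falling through the next slot
- good_0: large good milling ball, white ceramic, 22 mm diameter, 20 g; origin at its centre; too large for the slots
- good_1: large good milling ball, white ceramic, 22 mm diameter, 20 g; origin at its centre; too large for the slots
- good_2: large good milling ball, white ceramic, 22 mm diameter, 20 g; origin at its centre; too large for the slots
- tub: round brown-stained plastic rinsing tub, 202 x 205 x 86 mm, empty, loose on the bench, 0.35 kg; inner floor 7 mm above its underside and about 150 mm across, walls flare to about 175 mm at the rim; origin under its centre
- spice_jar: bystander: small clear jar of cream powder, 45 diameter x 80 mm; origin under its centre
- canister: bystander: white film canister with a black lid, 36 x 42 x 55 mm; origin under its centre
- dye_bottle: bystander: small blue bottle with a white cap, 33 x 98 mm; origin under its centre
Things that resemble listed ones, but are neither listed nor needed, are in the scene too. Leave any purple look-alike of the sieve alone.

How it is judged:
By the outcome, as a careful person would: the job done as asked, in the order asked, and still so for the second after the job is handed in, with the robot touching nothing.
It also fails if it takes over 72 s, if anything falls off the work surface, if the arm or the gripper's body presses on something with over 40 N, if the wrist force passes 120 N, or if a joint passes its speed limit or range.

ROBOT

A 6-joint arm with a two-finger parallel gripper is mounted at the origin on a cart in front of the work surface, level with it; the furniture and walls round the work are solid. World frame = base frame: x ahead of the robot, y to its left, z up, the work surface at z = 0. Lengths are in m, angles in rad, forces in N, time in s.
With the tool pointing down it reaches from about 0.35 to 0.85 m from the base axis. Payload 8.1 kg.
Tool frame: the origin (TCP) lies at the very end of the fingers, on their centre line; the grasp point (between the pads) lies robot.grip_point_offset behind it (robot.grip_point_offset is the distance from the TCP to the grasp point, in m); z points along the fingers, y is the line along which they close (so a half turn about z gives the same grasp; the last joint's range is limited). The gripper opens to 93 mm and grips with 3 to 60 N. Pads are 15 mm wide; open, the fingers measure 128 mm over their backs; the gripper's body (75 mm by 188 mm) begins 65 mm behind the grasp point.
Start: joints at [-1.272, 0.13, 1.488, -0, 1.523, -0.085], TCP at [0.225, -0.556, 0.219] pointing down, gripper open.
Joint ranges: [-2.96, 2.96], [-0.89, 2.26], [0.02, 2.5], [-1.34, 4.48], [0, 2.73], [-2.66, 2.66]. Speed limits (rad/s): [2.39, 2.39, 2.79, 3.14, 3.14, 3.14].

INTERFACE

Orientations are given as a rotation vector (axis times angle).
In Python, from plant import robot, eyes gives the robot as it stands. The module is installed in compiled form; this text tells all that it offers.
- The arm moves only by the tool apply_moves, never from a script. Its argument "steps" is one flat list of numbers, 7 for each row, row after row: the shift along the tool's x, y, z in units of 30 mm (1.0 is 30 mm), then the turn, a rotation vector about the tool's x, y, z in units of 6 degrees (1.0 is 6 degrees), then the opening in per cent of the stroke, from 0 (shut) to 100 (fully open). In form: [dx, dy, dz, ax, ay, az, fingers, dx, dy, dz, ax, ay, az, fingers, ...]. A call has 1 to 12 rows; each row shifts and turns the commanded pose from where the row before left it, along the tool's axes as they then stand; what a row does not reach is not made up. A row lasts 1/12 s, in which the tool goes at most 41.7 mm and 7.16 degrees, less where a joint would pass 70% of its speed; a pose out of reach is approached as far as the arm can. A call is refused whole if a number of a shift passes 1 or a number of a turn 1, either way. A call with a gripper value outside its range is refused whole. The fingers move at their own pace and stop on an object; "grip_force" is the grip in N (left out, the last holds). Time passes only in rows, so rows that do not move let the fingers close. It gives the time, the measured TCP pose, the force, the opening and the grip force at its end, in the units of the state.
- robot.read_state(): the state, without advancing time (a new reading comes with each control period).
- eyes.read_camera(name): name is "side" or "top" or "wrist"; returns the picture (420x560x3 uint8, red, green, blue); there is no depth.
- eyes.calibration(name): a dict with "K" (3x3 intrinsics, pixels), "R" (3x3) and "t" (3): a world point X has camera coordinates R X + t. Camera axes: x right, y down, z forward; pixel columns grow to the right and rows downward; lengths in m; the calibration is good to about 2 mm. The wrist camera is an equidistant fisheye: a pixel r from the principal point sees the ray r / f radians off the axis. A picture is of the moment at which its call begins: read the wrist's pose just before it. calibration takes no time and is no camera call; for the wrist camera it gives the pose at the moment of the call.
- robot.close_job(): hands the job in; it is judged then, once.
Trained networks look in the newest picture that a camera, given by its name, has taken for a name from the list of things; names that differ only in an ending like _2 or _b are one class to them, and where a whole thing is asked for, a point or a joint stands for the part that bears it (a point fixed in the world has none). Each returns a list of dicts, best first, with "conf" (0 to 1); they miss things now and then, are a little off and sometimes report something else, mostly with a low value. They report only what shows in the picture. A call takes as long as a camera call. They do not tell look-alikes from the thing itself.
- eyes.search_frame(camera, thing): "rect" ([left, top, width, height] in pixels, round what is visible of it).
- eyes.place_of(camera, thing): "xy" ([column, row] in pixels: a listed point, or the origin of a listed thing).
The state is a dict: "t": time; "q": joint angles; "dq": joint speeds; "joint_torque": joint torques, N m; "tool_pos": TCP position; "orientation": TCP orientation; "force": force on the tool from outside, world axes, zero at the start; "wrist_torque": the same for the moment, N m; "opening": finger opening in m; "gripper_force": force on a finger pad.
Only numpy, scipy, OpenCV 4.12 (cv2) and the standard library are available. Lean on these libraries where they do the work, as an engineer would, in place of code of your own. Each camera call takes 0.05 s, during which the arm holds its last target. There are 200 camera calls.

## Working session

There is one attempt and no reset: what is moved stays moved. The work goes in short steps, Python scripts to look and compute and a tool call to move; the robot and the scene stay as the last step left them, time stands still between calls to the robot, and variables do not carry over. Pictures are saved under pics/ and viewed, at most 10 in all, crops included, and the job is handed in when it is done.

Besides the shell and the picture viewer there is one more tool, called after "Request:" as name(argument=value, ...), one argument or row to a line, values as JSON. apply_moves: Moves the arm, as the interface text tells. Its arguments: {"type":"object","properties":{"steps":{"type":"array"},"grip_force":{"type":"number"}},"required":["steps"]}

```bash
mkdir -p pics; cat > h.py <<'E'
import numpy as np, cv2
from plant import robot, eyes
from scipy.spatial.transform import Rotation as Ro
def ray(cam,px,cal=None):
    c=cal or eyes.calibration(cam); K=np.array(c["K"]);R=np.array(c["R"]);t=np.array(c["t"])
    u=(px[0]-K[0,2])/K[0,0]; v=(px[1]-K[1,2])/K[1,1]
    if cam=="wrist":
        r=np.hypot(u,v); d=np.array([np.sin(r)*u/max(r,1e-9),np.sin(r)*v/max(r,1e-9),np.cos(r)])
    else: d=np.array([u,v,1.])
    return -R.T@t, R.T@(d/np.linalg.norm(d))
def onz(cam,px,z,cal=None):
    o,d=ray(cam,px,cal); return o+d*(z-o[2])/d[2]
def tri(rs):
    A=0;b=0
    for o,d in rs:
        P=np.eye(3)-np.outer(d,d);A=A+P;b=b+P@o
    return np.linalg.solve(A,b)
E
python3 - <<'E'
from h import *
ims=[]
for c in ["top","side"]:
    im=eyes.read_camera(c); cv2.imwrite(f"pics/{c}0.png",im[:,:,::-1])
    k=eyes.calibration(c); print(c,np.round(-np.array(k["R"]).T@k["t"],3))
    zz=dict(extractor=0,grille=.07,knob_grip=.042,pan=0,pan_handle=.031,sieve=.033,sieve_grip=.122,tub=0,spice_jar=0,canister=0,dye_bottle=0)
    for n,z in zz.items():
        for r in eyes.place_of(c,n)[:3]:
            print(c,n,round(r["conf"],2),np.round(r["xy"]),np.round(onz(c,r["xy"],z),3))
s=robot.read_state();print(s["t"],s["orientation"],robot.grip_point_offset)
E
```

```text
top [0.423 0.023 1.235]
top extractor 0.59 [214. 189.] [0.645 0.227 0.   ]
top grille 0.77 [225. 180.] [0.655 0.186 0.07 ]
top knob_grip 0.56 [169. 245.] [0.497 0.332 0.042]
top knob_grip 0.27 [301. 144.] [ 0.749 -0.005  0.042]
top pan 0.68 [320. 216.] [ 0.566 -0.051  0.   ]
top pan 0.68 [320. 213.] [ 0.573 -0.05   0.   ]
top pan_handle 0.97 [326. 266.] [ 0.436 -0.059  0.031]
top pan_handle 0.23 [321. 217.] [ 0.56  -0.051  0.031]
top sieve 0.9 [375. 283.] [ 0.392 -0.179  0.033]
top sieve 0.87 [319. 216.] [ 0.561 -0.047  0.033]
top sieve_grip 0.85 [319. 212.] [ 0.561 -0.042  0.122]
top sieve_grip 0.83 [380. 284.] [ 0.39  -0.173  0.122]
top spice_jar 0.87 [327. 153.] [ 0.731 -0.074 -0.   ]
top spice_jar 0.52 [322. 213.] [ 0.572 -0.057  0.   ]
top canister 0.51 [386. 153.] [ 0.727 -0.229  0.   ]
top dye_bottle 0.66 [300. 144.] [ 0.759 -0.005  0.   ]
side [ 0.405 -0.608  0.72 ]
side extractor 0.95 [286. 185.] [0.648 0.223 0.   ]
side extractor 0.19 [379. 317.] [ 0.73  -0.227  0.   ]
side grille 0.59 [278. 256.] [ 0.548 -0.079  0.07 ]
side grille 0.58 [291. 172.] [0.649 0.193 0.07 ]
side knob_grip 0.42 [229. 158.] [0.504 0.326 0.042]
side pan 0.67 [278. 265.] [ 0.558 -0.049  0.   ]
side pan_handle 0.97 [225. 267.] [ 0.437 -0.055  0.031]
side sieve 0.88 [207. 331.] [ 0.383 -0.2    0.033]
side sieve 0.78 [276. 257.] [ 0.551 -0.052  0.033]
side sieve_grip 0.89 [205. 308.] [ 0.387 -0.208  0.122]
side sieve_grip 0.82 [281. 228.] [ 0.562 -0.051  0.122]
side tub 0.76 [329. 360.] [ 0.598 -0.291  0.   ]
side tub 0.54 [379. 318.] [ 0.728 -0.229  0.   ]
side spice_jar 0.63 [355. 262.] [ 0.734 -0.079  0.   ]
side spice_jar 0.57 [292. 172.] [0.678 0.279 0.   ]
side spice_jar 0.3 [355. 237.] [ 0.763 -0.005  0.   ]
side canister 0.83 [376. 319.] [ 0.722 -0.23   0.   ]
side canister 0.35 [291. 173.] [0.676 0.274 0.   ]
side dye_bottle 0.58 [355. 242.] [ 0.76  -0.019  0.   ]
1.2 [-3.08391412e+00 -5.99136739e-01 -2.79994252e-05] 0.0188
```

View pics/top0.png

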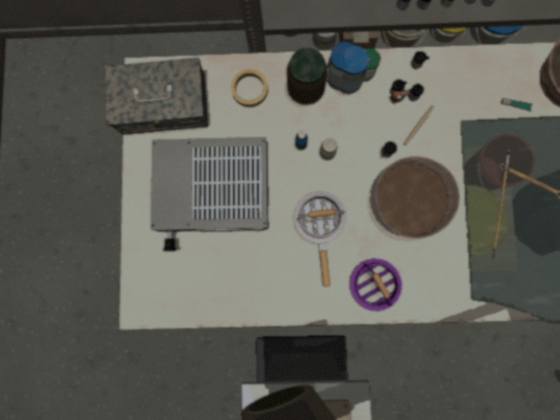

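View pics/side0.png

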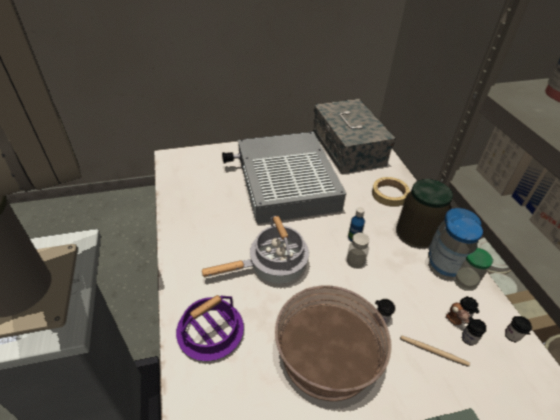

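Top view: extractor at about (210,185), with its knob at (170,243). Pan with the steel sieve is at (320,217), its handle at (325,268), and the tub at (415,197). There are two sieve candidates: steel on the pan at (320,215) and purple on the bench at (376,285). The steel one with white balls is the right one, and the purple is the look-alike to leave alone. I'll check this in a crop.

```bash
python3 - <<'E'
from h import *
im=cv2.imread("pics/top0.png")
a=cv2.resize(im[175:300,280:410],None,fx=4,fy=4,interpolation=cv2.INTER_CUBIC)
s=cv2.imread("pics/side0.png");b=cv2.resize(s[205:290,195:320],(800-520,190),interpolation=cv2.INTER_CUBIC)
c=cv2.resize(im[130:255,145:275],(280,269),interpolation=cv2.INTER_CUBIC)
o=np.zeros((500,800,3),np.uint8);o[:,:520]=a;o[:190,520:]=b;o[200:469,520:]=c
cv2.imwrite("pics/crop1.png",np.clip(o*1.6,0,255).astype(np.uint8))
# tub circle from bbox
for c in ["top","side"]:
    eyes.read_camera(c)
    for n in ["tub","extractor","pan","sieve"]:
        print(c,n,[(round(r["conf"],2),np.round(r["rect"])) for r in eyes.search_frame(c,n)[:2]])
g=cv2.cvtColor(im,cv2.COLOR_BGR2GRAY)
print("tub rim ctr",onz("top",(415,198),.086), "grille", tri([ray("top",(225,180)),ray("side",(291,172))]))
print("knob",tri([ray("top",(169,245)),ray("side",(229,158))]),"handle",tri([ray("top",(326,266)),ray("side",(225,267))]),"sgrip",tri([ray("top",(319,212)),ray("side",(281,228))]))
for p in [(152,139),(267,138),(268,230),(152,231)]: print(np.round(onz("top",p,.07),3))
E
```

```text
top tub [(0.98, array([374., 156.,  84.,  87.]))]
top extractor [(0.88, array([152., 138., 117., 114.]))]
top pan [(0.73, array([305., 198.,  33.,  86.]))]
top sieve [(0.8, array([290., 191.,  54.,  49.])), (0.75, array([348., 258.,  52.,  52.]))]
side tub [(0.75, array([274., 286., 117., 117.])), (0.42, array([203., 245.,  99.,  36.]))]
side extractor [(0.56, array([222., 136., 129.,  89.]))]
side pan [(0.61, array([199., 246., 100.,  39.]))]
side sieve [(0.89, array([250., 216.,  61.,  58.])), (0.58, array([174., 297.,  73.,  68.]))]
tub rim ctr [ 0.59297509 -0.27538161  0.086     ] grille [0.65059098 0.18644075 0.07516417]
knob [0.50131356 0.33485119 0.03569701] handle [ 0.43661786 -0.05840298  0.03674335] sgrip [ 0.56289632 -0.04145894  0.11294943]
[0.765 0.371 0.07 ]
[0.758 0.08  0.07 ]
[0.526 0.082 0.07 ]
[0.531 0.369 0.07 ]
```

View pics/crop1.png

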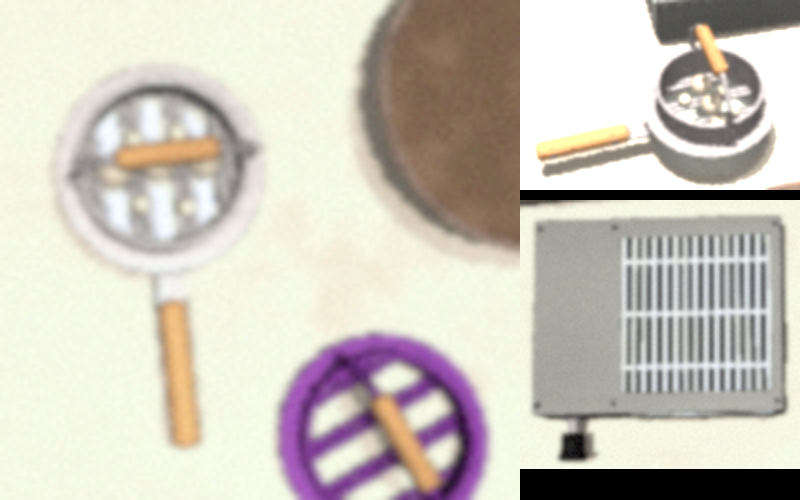

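Request:
apply_moves(
  steps=[0, 0, -1, 0, 0, 1, 60, 0, -1, -1, 0, 0, 1, 60, 0, -1, 0, 0, 0, 1, 60, 0, -1, 0, 0, 0, 0.67, 60, 0, -1, 0, 0, 0, 0, 60, 0, -1, 0, 0, 0, 0, 60, 0, -1, 0, 0, 0, 0, 60, 0, -1, 0, 0, 0, 0, 60, 0, -1, 0, 0, 0, 0, 60, 0, -1, 0, 0, 0, 0, 60],
)

```text
t: 2.53
tool_pos: [0.2092, -0.2872, 0.2781]
orientation: [3.141, -0.001, 0.0]
force: [-0.3, -0.4, -0.3]
opening: 0.0557
gripper_force: 0.0
```

The crop confirms it: the steel sieve with white balls sits on the pan, yawed about 7° like the pan. Its bail grip is at about (319,213), and the extractor's yaw is close to −1°. I'm heading to the knob.

Request:
apply_moves(
  steps=[1, -0.9, 0, 0, 0, 0, 60, 1, -0.9, 0, 0, 0, 0, 60, 1, -0.9, 0, 0, 0, 0, 60, 1, -0.9, 0, 0, 0, 0, 60, 1, -0.9, 0, 0, 0, 0, 60, 0.8, -1, 0, 0, 0, 0, 60, 0.8, -1, 0, 0, 0, 0, 60, 0.8, -1, 0, 0, 0, 0, 60, 0.8, -1, 0, 0, 0, 0, 60, 0.8, -1, 0, 0, 0, 0, 60, 0.7, -1, 0, 0, 0, 0, 60, 0, -1, 0, 0, 0, 0, 60],
)

```text
t: 3.53
tool_pos: [0.5026, 0.0581, 0.2773]
orientation: [-3.142, 0.0, 0.0]
force: [1.6, 0.7, 0.6]
opening: 0.0558
gripper_force: 0.0
```

Request:
apply_moves(
  steps=[0, -1, 0, 0, 0, 0, 60, 0, -1, 0, 0, 0, 0, 60, 0, -1, 0, 0, 0, 0, 60, 0, -1, 0.5, 0, 0, 0, 60, 0, -1, 1, 0, 0, 0, 60, 0, -1, 1, 0, 0, 0, 60, 0, -1, 1, 0, 0, 0, 60, 0, -1, 1, 0, 0, 0, 60, 0, -1, 0.5, 0, 0, 0, 60, 0, 0, 0, 0, 0, 0, 60],
)

```text
t: 4.37
tool_pos: [0.497, 0.3273, 0.1246]
orientation: [3.14, 0.004, -0.011]
force: [-0.3, 0.6, 0.1]
opening: 0.0559
gripper_force: 0.0
```

```bash
python3 - <<'E'
from h import *
s=robot.read_state();c=eyes.calibration("wrist")
im=eyes.read_camera("wrist");cv2.imwrite("pics/w1.png",np.clip(im[:,:,::-1]*1.5,0,255).astype(np.uint8))
print(s["t"],s["tool_pos"])
for n,z in [("knob_grip",.042),("grille",.07),("pan_handle",.031)]:
  for r in eyes.place_of("wrist",n)[:2]: print(n,round(r["conf"],2),r["xy"],onz("wrist",r["xy"],z,c))
E
```

```text
4.3667 [0.49698023 0.32725697 0.12462587]
knob_grip 0.84 [275.2, 206.0] [0.50339504 0.329521   0.042     ]
grille 0.65 [470.0, 31.0] [0.64945923 0.18408946 0.07      ]
```

View pics/w1.png

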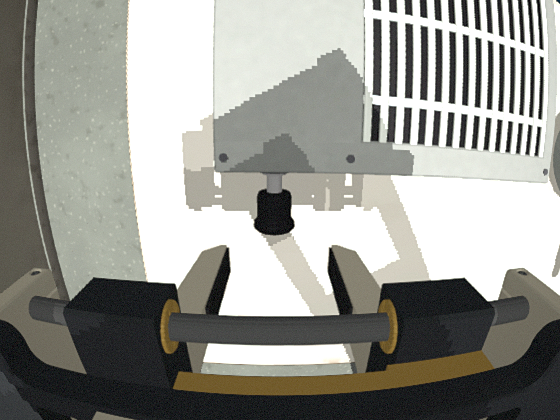

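The wrist view shows the knob straight ahead, with its stem at (275,182), grip at (275,205) and flange at (275,228). The open fingers line up with it. I'll descend, grip and pull.

Request:
apply_moves(
  steps=[0.27, -0.07, 0.8, 0, 0, 0, 60, 0, 0, 0.8, 0, 0, 0, 60, 0, 0, 0.8, 0, 0, 0, 60, 0, 0, 0.6, 0, 0, 0, 60, 0, 0, 0.42, 0, 0, 0, 60, 0, 0, 0, 0, 0, 0, 20, 0, 0, 0, 0, 0, 0, 20, 0, 0, 0, 0, 0, 0, 20, 0, 0, 0, 0, 0, 0, 20, 0, 0, 0, 0, 0, 0, 20],
  grip_force=25,
)

```text
t: 5.4
tool_pos: [0.5103, 0.3303, 0.0301]
orientation: [-3.134, 0.001, -0.006]
force: [0.8, 27.2, -9.2]
opening: 0.0275
gripper_force: 13.8
```

Request:
apply_moves(
  steps=[-0.2, -0.05, 0, 0, 0, 0, 20, -0.2, 0, 0, 0, 0, 0, 20, -0.2, 0, 0, 0, 0, 0, 20, -0.2, 0, 0, 0, 0, 0, 20, 0, 0, 0, 0, 0, 0, 20, 0, 0, 0, 0, 0, 0, 20],
)

```text
t: 5.9
tool_pos: [0.4914, 0.331, 0.0317]
orientation: [-3.134, 0.001, -0.022]
force: [20.0, 10.0, -10.5]
opening: 0.027
gripper_force: 25.0
```

```bash
python3 - <<'E'
from h import *
s=robot.read_state();print(s["tool_pos"],s["force"],s["q"])
c=eyes.calibration("wrist");im=eyes.read_camera("wrist");cv2.imwrite("pics/w2.png",np.clip(im[100:400,130:430,::-1]*1.5,0,255).astype(np.uint8))
for r in eyes.place_of("wrist","knob_grip")[:2]: print(r["conf"],r["xy"],onz("wrist",r["xy"],.042,c))
eyes.read_camera("top")
for r in eyes.place_of("top","knob_grip")[:2]: print(r["conf"],r["xy"],onz("top",r["xy"],.042))
E
```

```text
[0.49143577 0.33095081 0.03172072] [ 19.98580416  10.00941968 -10.53989363] [ 5.06528171e-01  2.59991115e-01  1.69731877e+00 -6.40923260e-04
  1.16826029e+00  2.07820119e+00]
0.6 [279.2, 271.7] [0.48917213 0.33021394 0.042     ]
```

Request:
apply_moves(
  steps=[0, 0, 0, 0, 0, 0, 60, 0, 0, 0, 0, 0, 0, 60, 0, 0, 0, 0, 0, 0, 60, 0, 0, -1, 0, 0, 0, 60, 0, 0, -1, 0, 0, 0, 60, 0, 0, -1, 0, 0, 0, 60, 0, 0, -1, 0, 0, 0, 60],
)

```text
t: 6.68
tool_pos: [0.4843, 0.3275, 0.1491]
orientation: [3.141, -0.001, -0.001]
force: [0.7, 0.7, -0.2]
opening: 0.0558
gripper_force: 0.0
```

```bash
python3 - <<'E'
from h import *
s=robot.read_state();print(s["t"],s["tool_pos"],s["force"])
c=eyes.calibration("wrist");im=eyes.read_camera("wrist");cv2.imwrite("pics/w2.png",np.clip(im[100:400,130:430,::-1]*1.5,0,255).astype(np.uint8))
for r in eyes.place_of("wrist","knob_grip")[:2]: print(r["conf"],r["xy"],onz("wrist",r["xy"],.042,c))
E
```

```text
6.6833 [0.48425694 0.32750088 0.14910604] [ 0.71019033  0.67336926 -0.21048887]
0.89 [274.0, 199.8] [0.48952502 0.33113002 0.042     ]
```

View pics/w2.png

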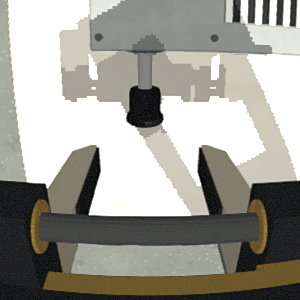

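The picture shows the stem now about twice as long and the knob moved 14 mm, so the fan is on. Next is the pan handle.

Request:
apply_moves(
  steps=[-0.2, 1, 0, 0, 0, 0, 50, -0.2, 1, 0, 0, 0, 0, 50, -0.2, 1, 0, 0, 0, 0, 50, -0.2, 1, 0, 0, 0, 0, 50, -0.2, 1, 0, 0, 0, 0, 50, -0.2, 1, 0, 0, 0, 0, 50, -0.2, 1, 0, 0, 0, 0, 50, -0.2, 1, 0, 0, 0, 0, 50, 0, 1, 0, 0, 0, 0, 50, 0, 1, 0, 0, 0, 0, 50, 0, 1, 0, 0, 0, 0, 50, 0, 1, 0, 0, 0, 0, 50],
)

```text
t: 7.78
tool_pos: [0.4359, -0.0335, 0.1475]
orientation: [3.142, -0.0, -0.0]
force: [0.6, 0.2, -0.1]
opening: 0.0466
gripper_force: 0.0
```

Request:
apply_moves(
  steps=[0, 0.8, 0.5, 0, 0, 0, 50, 0, 0, 1, 0, 0, -0.55, 50, 0, 0, 0, 0, 0, -0.55, 50, 0, 0, 0, 0, 0, 0, 50, 0, 0, 0, 0, 0, 0, 50],
)

```text
t: 8.2
tool_pos: [0.4363, -0.0562, 0.1025]
orientation: [-3.136, -0.177, 0.001]
force: [-0.1, -0.5, -0.1]
opening: 0.0464
gripper_force: 0.0
```

```bash
cat > w.py <<'E'
from h import *
import sys
s=robot.read_state();c=eyes.calibration("wrist");im=eyes.read_camera("wrist");cv2.imwrite(f"pics/{sys.argv[1]}.png",np.clip(im[:,:,::-1]*1.3,0,255).astype(np.uint8))
print(s["t"],s["tool_pos"],s["orientation"],s["force"],s["q"])
for a in sys.argv[2:]:
  n,z=a.split(":")
  for r in eyes.place_of("wrist",n)[:2]: print(n,round(r["conf"],2),r["xy"],onz("wrist",r["xy"],float(z),c))
E
python3 w.py w3 pan_handle:.031 pan:0 sieve:.033 sieve_grip:.122
```

```text
8.2 [ 0.43628792 -0.05620591  0.10251821] [-3.13641905e+00 -1.77010332e-01  9.18927624e-04] [-0.11312808 -0.48903274 -0.13988486] [-2.44778742e-01 -2.27959808e-01  2.05082563e+00  7.41826158e-07
  1.31933967e+00  1.21326285e+00]
pan_handle 0.64 [275.3, 220.7] [ 0.43444402 -0.05412171  0.031     ]
pan 0.88 [286.6, 61.7] [ 0.55869673 -0.0490836   0.        ]
pan 0.19 [287.9, 46.5] [ 0.5716663  -0.04867631  0.        ]
sieve 0.86 [288.6, 53.8] [ 0.55953831 -0.04962773  0.033     ]
sieve 0.81 [401.4, 270.6] [ 0.40159916 -0.16636055  0.033     ]
sieve_grip 0.56 [292.3, 23.1] [ 0.55797485 -0.04881264  0.122     ]
```

View pics/w3.png

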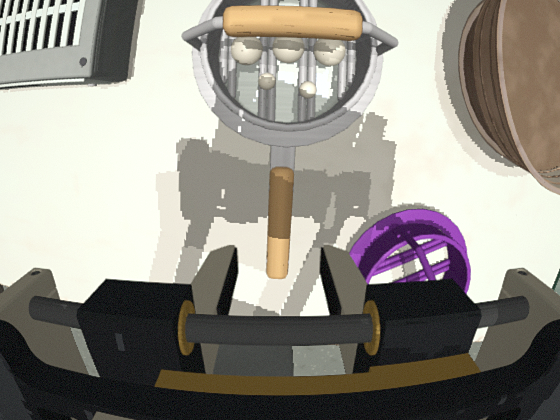

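The wrist view shows the handle between the finger lines, from (283,170) to (277,275). The purple sieve is to the right at (415,255) and will stay clear. I'll check the yaw numerically.

```bash
python3 - <<'E'
from h import *
a=onz("wrist",(283,170),.037);b=onz("wrist",(277,275),.037);print(a,b,np.degrees(np.arctan2(*(a-b)[[1,0]])))
f=lambda u,v:(280+u/4,175+v/4)
a=onz("top",f(171,303),.037);b=onz("top",f(186,440),.037);print(a,b,np.degrees(np.arctan2(*(a-b)[[1,0]])))
a=onz("wrist",(225,22),.122);b=onz("wrist",(362,24),.122);print(a,b,np.degrees(np.arctan2(*(b-a)[[0,1]])))
E
```

```text
[ 0.47645815 -0.05508965  0.037     ] [ 0.39124834 -0.06039123  0.037     ] 3.560235412254109
[ 0.47369656 -0.05163861  0.037     ] [ 0.38906734 -0.05787603  0.037     ] 4.215242616976217
[ 0.55709002 -0.01835096  0.122     ] [ 0.56431605 -0.07991355  0.122     ] 173.30542269335854
```

Request:
apply_moves(
  steps=[0.4, 0.03, 0.5, 0, 0, 0.2, 50, 0.4, 0.03, 0.7, 0, 0, 0.2, 50, 0, 0, 0.7, 0, 0, 0, 50, 0, 0, 0.6, 0, 0, 0, 50, 0, 0, 0.45, 0, 0, 0, 50, 0, 0, 0, 0, 0, 0, 50],
  grip_force=60,
)

```text
t: 8.95
tool_pos: [0.4585, -0.0547, 0.0115]
orientation: [-3.138, -0.114, 0.007]
force: [-1.0, 0.1, -0.2]
opening: 0.0463
gripper_force: 0.0
```

Request:
apply_moves(
  steps=[0, 0, 0, 0, 0, 0, 30, 0, 0, 0, 0, 0, 0, 15, 0, 0, 0, 0, 0, 0, 10, 0, 0, 0, 0, 0, 0, 10, 0, 0, 0, 0, 0, 0, 10, 0, 0, 0, 0, 0, 0, 10],
)

```text
t: 9.45
tool_pos: [0.4614, -0.0557, 0.0151]
orientation: [3.139, 0.114, 0.003]
force: [-0.4, 0.5, 3.3]
opening: 0.0174
gripper_force: 60.0
```

Request:
apply_moves(
  steps=[0, 0, -0.1, 0, 0, 0, 10, 0, 0, -0.2, 0, 0, 0, 10, 0, 0, -0.3, 0, 0, 0, 10, 0, 0, -0.4, 0, 0, 0, 10, 0, 0, -0.5, 0, 0, 0, 10, 0, 0, -0.5, 0, 0, 0, 10, 0, 0, -0.5, 0, 0, 0, 10, 0, 0, -0.4, 0, 0, 0, 10, 0, 0, -0.3, 0, 0, 0, 10, 0, 0, -0.2, 0, 0, 0, 10, 0, 0, -0.1, 0, 0, 0, 10, 0, 0, 0, 0, 0, 0, 10],
)

```text
t: 10.45
tool_pos: [0.4608, -0.0556, 0.1196]
orientation: [3.139, 0.114, 0.001]
force: [-0.5, 0.3, -3.8]
opening: 0.0174
gripper_force: 60.0
```

```bash
python3 w.py w4 pan_handle:.125 pan:.1 sieve:.133 sieve_grip:.222; python3 - <<'E'
from h import *
im=eyes.read_camera("side");cv2.imwrite("pics/s4.png",cv2.resize(np.clip(im[130:330,180:400,::-1]*1.4,0,255).astype(np.uint8),None,fx=2.5,fy=2.5))
print(robot.read_state()["wrist_torque"])
E
```

```text
10.45 [ 0.46083144 -0.05555992  0.11955336] [3.13939946e+00 1.14236880e-01 8.04872737e-04] [-0.49450463  0.27833454 -3.83711681] [-2.30534586e-01 -1.74835127e-01  1.97262655e+00  2.45169111e-05
  1.34327653e+00  1.26751205e+00]
pan_handle 0.7 [276.6, 311.8] [ 0.42878573 -0.05702686  0.125     ]
pan 0.94 [280.3, 82.6] [ 0.5582535  -0.04971878  0.1       ]
sieve 0.77 [393.9, 280.1] [ 0.4580109  -0.12073281  0.133     ]
sieve_grip 0.87 [426.2, 327.4] [ 0.49254263 -0.09237423  0.222     ]
sieve_grip 0.62 [279.3, 18.6] [ 0.56005103 -0.04877313  0.222     ]
[0.00613479 0.35549663 0.01693541]
```

View pics/s4.png

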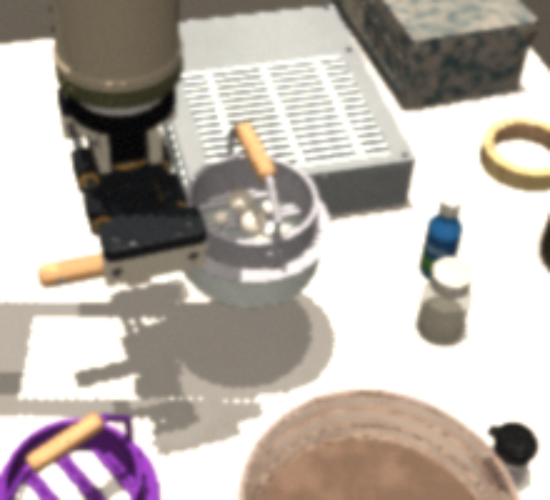

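Request:
apply_moves(
  steps=[0.07, -0.15, 0, 0, 0, 0, 10, 0.14, -0.3, 0, 0, 0, 0, 10, 0.21, -0.45, 0, 0, 0, 0, 10, 0.28, -0.6, 0, 0, 0, 0, 10, 0.35, -0.75, 0, 0, 0, 0, 10, 0.38, -0.8, 0, 0, 0, 0, 10, 0.38, -0.8, 0, 0, 0, 0, 10, 0.33, -0.7, 0, 0, 0, 0, 10, 0.38, -0.8, 0, 0, 0, 0, 10, 0.35, -0.75, 0, 0, 0, 0, 10, 0.28, -0.6, 0, 0, 0, 0, 10, 0.21, -0.45, 0, 0, 0, 0, 10],
)

```text
t: 11.75
tool_pos: [0.5458, 0.1687, 0.1189]
orientation: [-3.139, -0.116, 0.0]
force: [-0.3, -0.5, -3.3]
opening: 0.0174
gripper_force: 60.0
```

Request:
apply_moves(
  steps=[0.14, -0.3, 0, 0, 0, 0, 10, 0.07, -0.15, 0, 0, 0, 0, 10, 0, 0, 0.1, 0, 0, 0, 10, 0, 0, 0.2, 0, 0, 0, 10, 0, 0, 0.3, 0, 0, 0, 10, 0, 0, 0.2, 0, 0, 0, 10, 0, 0, 0.1, 0, 0, 0, 10, 0, 0, 0, 0, 0, 0, 10],
)

```text
t: 12.42
tool_pos: [0.5498, 0.1789, 0.0905]
orientation: [3.139, 0.113, -0.004]
force: [0.0, -0.6, -3.6]
opening: 0.0176
gripper_force: 60.0
```

```bash
python3 w.py w5 pan:.075 sieve:.108 sieve_grip:.197 grille:.07 worn_0:.12 good_0:.12;  python3 - <<'E'
from h import *
im=eyes.read_camera("top");print([(round(r["conf"],2),np.round(onz("top",r["xy"],.075),3)) for r in eyes.place_of("top","pan")[:2]])
E
```

```text
12.4167 [0.54975693 0.17886995 0.09046308] [ 3.13903367  0.11296592 -0.00410031] [ 0.02586914 -0.61723498 -3.55399737] [ 2.25895065e-01  1.70881818e-01  1.68335338e+00 -2.28853580e-05
  1.29002026e+00  1.72475384e+00]
pan 0.65 [279.6, 84.2] [0.64578982 0.18491226 0.075     ]
pan 0.57 [211.8, 73.2] [0.6503004  0.22266477 0.075     ]
sieve_grip 0.72 [277.8, 16.1] [0.64845667 0.18582583 0.197     ]
worn_0 0.86 [313.2, 130.7] [0.62383842 0.16947901 0.12      ]
worn_0 0.79 [247.7, 122.2] [0.62541488 0.19681476 0.12      ]
good_0 0.73 [212.4, 74.0] [0.64513651 0.21286076 0.12      ]
good_0 0.69 [342.4, 63.8] [0.6533157  0.15960255 0.12      ]
[(0.51, array([0.654, 0.187, 0.075]))]
```

View pics/w5.png

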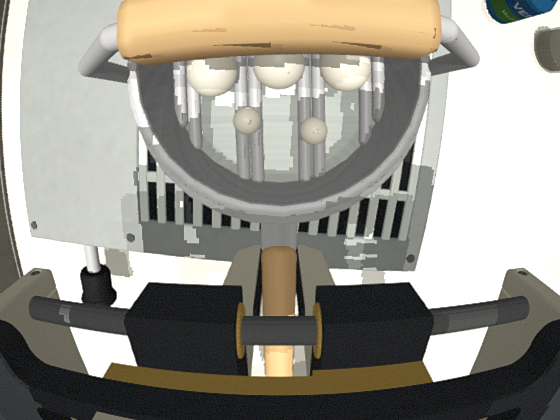

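The pan is over the grille, with the sieve slots along x. Two of the small balls show at (247,122) and (313,131). Now shaking.

Request:
apply_moves(
  steps=[0, 0.67, 0, 0, 0, 0, 10, 0, -0.67, 0, 0, 0, 0, 10, 0, -0.67, 0, 0, 0, 0, 10, 0, 0.67, 0, 0, 0, 0, 10, 0, 0.67, 0, 0, 0, 0, 10, 0, -0.67, 0, 0, 0, 0, 10, 0, -0.67, 0, 0, 0, 0, 10, 0, 0.67, 0, 0, 0, 0, 10, 0, 0.67, 0, 0, 0, 0, 10, 0, -0.67, 0, 0, 0, 0, 10, 0, -0.67, 0, 0, 0, 0, 10, 0, 0.67, 0, 0, 0, 0, 10],
)

```text
t: 13.87
tool_pos: [0.5505, 0.185, 0.0926]
orientation: [-3.136, -0.12, -0.001]
force: [1.0, -1.4, -3.6]
opening: 0.0175
gripper_force: 60.0
```

Request:
apply_moves(
  steps=[0, 0.67, 0, 0, 0, 0, 10, 0, -0.67, 0, 0, 0, 0, 10, 0, -0.67, 0, 0, 0, 0, 10, 0, 0.67, 0, 0, 0, 0, 10, 0, 0.67, 0, 0, 0, 0, 10, 0, -0.67, 0, 0, 0, 0, 10, 0, -0.67, 0, 0, 0, 0, 10, 0, 0.67, 0, 0, 0, 0, 10, 0, 0, 0, 0, 0, 0, 10, 0, 0, 0, 0, 0, 0, 10, 0, 0, 0, 0, 0, 0, 10],
)

```text
t: 14.78
tool_pos: [0.5509, 0.1797, 0.0922]
orientation: [-3.139, -0.113, -0.0]
force: [-0.1, 0.6, -3.5]
opening: 0.0177
gripper_force: 60.0
```

```bash
python3 w.py w6 pan:.075 sieve_grip:.197 worn_0:.12 good_0:.12;  python3 - <<'E'
from h import *
w=cv2.imread("pics/w6.png")[0:260,90:460]
b=eyes.read_camera("side")[:,:,::-1];b=np.clip(b*1.4,0,255).astype(np.uint8)[130:220,240:350]
t=np.clip(eyes.read_camera("top")[:,:,::-1]*1.4,0,255).astype(np.uint8)[150:225,190:265]
o=np.zeros((560,800,3),np.uint8);o[:260,:370]=w;o[:350,372:800]=cv2.resize(b,(428,350),interpolation=cv2.INTER_CUBIC);o[262:560,:298]=cv2.resize(t,(298,298),interpolation=cv2.INTER_CUBIC)
cv2.imwrite("pics/c6.png",o)
E
```

```text
14.7833 [0.55092059 0.17974563 0.09221349] [-3.13930619e+00 -1.13328367e-01 -5.90210834e-05] [-0.07978331  0.55584949 -3.4936322 ] [2.26757255e-01 1.69888334e-01 1.68106260e+00 2.39399007e-04
 1.29055905e+00 1.72531909e+00]
pan 0.63 [279.7, 81.8] [0.64855719 0.18591768 0.075     ]
sieve_grip 0.94 [279.0, 19.9] [0.64922997 0.18644715 0.197     ]
sieve_grip 0.31 [215.0, 55.6] [0.64173685 0.19775611 0.197     ]
worn_0 0.61 [273.9, 70.9] [0.64888319 0.18848009 0.12      ]
good_0 0.97 [214.2, 53.4] [0.6554889 0.2140928 0.12     ]
good_0 0.7 [278.9, 45.0] [0.66027232 0.18722781 0.12      ]
```

View pics/c6.png

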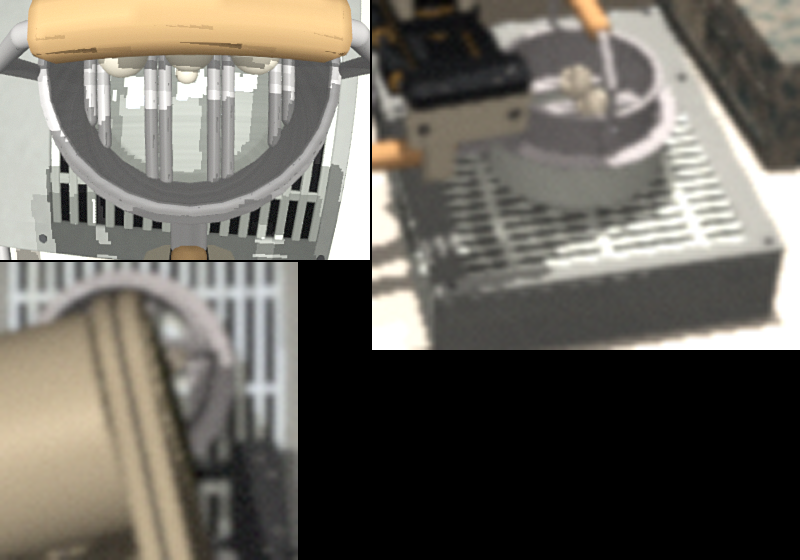

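Wrist crop: the visible groove parts are empty, and one small ball shows through the middle slot at (187,75), apparently in the pan. The rest is hidden behind the bail, so I'll shake some more to be sure.

Request:
apply_moves(
  steps=[0, 0.67, 0, 0, 0, 0, 10, 0, -0.67, 0, 0, 0, 0, 10, 0, -0.67, 0, 0, 0, 0, 10, 0, 0.67, 0, 0, 0, 0, 10, 0, 0.67, 0, 0, 0, 0, 10, 0, -0.67, 0, 0, 0, 0, 10, 0, -0.67, 0, 0, 0, 0, 10, 0, 0.67, 0, 0, 0, 0, 10, 0, 0.67, 0, 0, 0, 0, 10, 0, -0.67, 0, 0, 0, 0, 10, 0, -0.67, 0, 0, 0, 0, 10, 0, 0.67, 0, 0, 0, 0, 10],
)

```text
t: 16.13
tool_pos: [0.5504, 0.185, 0.0925]
orientation: [-3.136, -0.12, -0.001]
force: [0.8, -1.4, -3.5]
opening: 0.0173
gripper_force: 60.0
```

Request:
apply_moves(
  steps=[0, 0.67, 0, 0, 0, 0, 10, 0, -0.67, 0, 0, 0, 0, 10, 0, -0.67, 0, 0, 0, 0, 10, 0, 0.67, 0, 0, 0, 0, 10, 0, 0.67, 0, 0, 0, 0, 10, 0, -0.67, 0, 0, 0, 0, 10, 0, -0.67, 0, 0, 0, 0, 10, 0, 0.67, 0, 0, 0, 0, 10, 0, 0.67, 0, 0, 0, 0, 10, 0, -0.67, 0, 0, 0, 0, 10, 0, -0.67, 0, 0, 0, 0, 10, 0, 0.67, 0, 0, 0, 0, 10],
)

```text
t: 17.13
tool_pos: [0.5504, 0.185, 0.0925]
orientation: [-3.136, -0.12, -0.001]
force: [0.6, -0.5, -3.3]
opening: 0.0174
gripper_force: 60.0
```

Request:
apply_moves(
  steps=[0, 0.67, 0, 0, 0, 0, 10, 0, -0.67, 0, 0, 0, 0, 10, 0, -0.67, 0, 0, 0, 0, 10, 0, 0.67, 0, 0, 0, 0, 10, 0, 0.67, 0, 0, 0, 0, 10, 0, -0.67, 0, 0, 0, 0, 10, 0, -0.67, 0, 0, 0, 0, 10, 0, 0.67, 0, 0, 0, 0, 10, 0, 0, 0, 0, 0, 0, 10, 0, 0, 0, 0, 0, 0, 10, 0, 0, 0, 0, 0, 0, 10, 0, 0, 0, 0, 0, 0, 10],
)

```text
t: 18.13
tool_pos: [0.5509, 0.1799, 0.0922]
orientation: [-3.139, -0.114, 0.0]
force: [-0.3, 1.0, -3.1]
opening: 0.0171
gripper_force: 60.0
```

Request:
apply_moves(
  steps=[0, 0, 0.05, 0, 0, 0, 10, 0, 0, 0.06, 0, 0, 0, 10, 0, 0, 0.06, 0, 0, 0, 10, 0, 0, 0, 0, 0, 0, 10, 0, 0, 0, 0, 0, 0, 10],
)

```text
t: 18.55
tool_pos: [0.5509, 0.1797, 0.087]
orientation: [-3.139, -0.114, 0.0]
force: [-0.7, 0.2, -2.7]
opening: 0.0172
gripper_force: 60.0
```

Request:
apply_moves(
  steps=[0, 0, 0.04, 0, 0, 0, 10, 0, 0, 0.04, 0, 0, 0, 10, 0, 0, 0, 0, 0, 0, 10, 0, 0, 0, 0, 0, 0, 10],
)

```text
t: 18.88
tool_pos: [0.5512, 0.1798, 0.0852]
orientation: [-3.139, -0.114, -0.001]
force: [-3.3, -0.4, 2.3]
opening: 0.0172
gripper_force: 60.0
```

Request:
apply_moves(
  steps=[0, 0, 0, 0, 0, 0, 20, 0, 0, 0, 0, 0, 0, 35, 0, 0, 0, 0, 0, 0, 50, 0, 0, 0, 0, 0, 0, 50, 0, 0, -0.5, 0, 0, 0, 50, 0, 0, -1, 0, 0, 0, 50, 0, 0, -1, 0, 0, 0, 50, 0, 0, -1, 0, 0, 0, 50, 0, 0, -1, 0, 0, 0, 50, 0, 0, -1, 0, 0, 0, 50, 0, 0, -1, 0, 0, 0, 50, 0, 0, -0.5, 0, 0, 0, 50],
)

```text
t: 19.88
tool_pos: [0.5521, 0.1799, 0.2995]
orientation: [-3.138, -0.114, -0.009]
force: [0.4, -0.1, 0.4]
opening: 0.0466
gripper_force: 0.0
```

```bash
python3 w.py w7 pan:.07 sieve:.103 sieve_grip:.192 worn_0:.11 good_0:.117 pan_handle:.101; python3 - <<'E'
from h import *
# bail bar: orange-ish mask in wrist picture -> ends on z=.198
for cam,z in (("wrist",.198),):
    im=eyes.read_camera(cam); hsv=cv2.cvtColor(im,cv2.COLOR_RGB2HSV)
    m=cv2.inRange(hsv,(8,70,60),(25,255,255)); m[300:]=0
    n,l,st,ce=cv2.connectedComponentsWithStats(m)
    for i in range(1,n):
        if st[i,4]>400:
            r=cv2.minAreaRect(np.argwhere(l==i)[:,::-1].astype(np.float32));b=cv2.boxPoints(r)
            e=[(b[k]+b[(k+1)%4])/2 for k in range(4)]
            k=0 if np.linalg.norm(e[0]-e[2])>np.linalg.norm(e[1]-e[3]) else 1
            p,q=onz(cam,e[k],z),onz(cam,e[k+2],z);print(st[i],ce[i],p,q,(p+q)/2,np.degrees(np.arctan2((p-q)[1],(p-q)[0])))
E
```

```text
19.8833 [0.55214839 0.17992414 0.29949669] [-3.1384405  -0.11423358 -0.00890895] [ 0.44267867 -0.07277436  0.43526043] [ 2.26751419e-01  5.29979502e-02  1.42442585e+00 -3.15899157e-05
  1.65839700e+00  1.72478062e+00]
pan 0.78 [279.4, 99.2] [0.64947776 0.18598637 0.07      ]
pan 0.62 [170.6, 209.9] [0.50111101 0.31911549 0.07      ]
sieve 0.83 [277.2, 96.6] [0.6507369  0.18853827 0.103     ]
sieve 0.73 [468.6, 276.0] [ 0.44186712 -0.10293555  0.103     ]
sieve_grip 0.92 [489.5, 295.1] [ 0.46253038 -0.07382339  0.192     ]
sieve_grip 0.49 [534.3, 172.2] [ 0.61069841 -0.09226006  0.192     ]
worn_0 0.5 [270.3, 64.9] [0.6848008  0.19838362 0.11      ]
good_0 0.89 [279.4, 75.1] [0.67332414 0.18779281 0.117     ]
good_0 0.67 [279.4, 100.8] [0.64568264 0.18577514 0.117     ]
pan_handle 0.88 [278.7, 205.8] [0.52607384 0.17779887 0.101     ]
pan_handle 0.71 [277.7, 97.6] [0.6497598 0.1879262 0.101    ]
[ 240   81   78   18 1279] [279.01250977  89.14855356] [0.6509284  0.15621372 0.198     ] [0.64652942 0.21658557 0.198     ] [0.64872891 0.18639965 0.198     ] -85.83252670157847
[ 513  121   42   98 1118] [525.46690519 165.01520572] [ 0.66595512 -0.07753953  0.198     ] [ 0.5621578  -0.06163761  0.198     ] [ 0.61405646 -0.06958857  0.198     ] -8.710082868087929
[ 528  122   32  101 2407] [545.48442044 177.81927711] [ 0.66197912 -0.08210375  0.198     ] [ 0.5565592  -0.11469192  0.198     ] [ 0.60926916 -0.09839784  0.198     ] 17.17780302121791
[ 271  170   16   77 1154] [278.17590988 207.34662045] [0.58364061 0.18165676 0.198     ] [0.5169744  0.17680058 0.198     ] [0.5503075  0.17922867 0.198     ] 4.166250661401103
```

Request:
apply_moves(
  steps=[0.8, 0, 0, 0, 0, -1, 50, 0.8, -0.08, 0, 0, 0, 0, 50, 0.8, -0.08, 0, 0, 0, 0, 50, 0.8, -0.08, 0, 0, 0, 0, 50, 0, 0, 0, 0, 0, -1, 50, 0, 0, 0, 0, 0, -1, 50, 0, 0, 0, 0, 0, -1, 50, 0, 0, 0, 0, 0, -1, 50, 0, 0, 0, 0, 0, -1, 50, 0, 0, 0, 0, 0, -1, 50, 0, 0, 0, 0, 0, -1, 50, 0, 0, 0, 0, 0, -1, 50],
)

```text
t: 21.28
tool_pos: [0.644, 0.2011, 0.293]
orientation: [-2.741, -1.534, 0.004]
force: [0.3, 0.1, -0.3]
opening: 0.0469
gripper_force: 0.0
```

Request:
apply_moves(
  steps=[0, 0, 0.5, 0, 0, -1, 50, 0, 0, 0.5, 0, 0, -1, 50, 0, 0, 0.5, 0, 0, -1, 50, 0, 0, 0, 0, 0, -1, 50, 0, 0, 0, 0, 0, -1, 50, 0, 0, 0, 0, 0, -1, 50, 0, 0, 0, 0, 0, 0, 50, 0, 0, 0, 0, 0, 0, 50],
)

```text
t: 21.95
tool_pos: [0.644, 0.2011, 0.2485]
orientation: [-2.142, -2.297, 0.002]
force: [0.4, 0.2, 0.2]
opening: 0.0466
gripper_force: 0.0
```

```bash
python3 w.py w8 sieve:.103 sieve_grip:.192 worn_0:.11 good_0:.117
```

```text
21.95 [0.64400304 0.20111415 0.2484906 ] [-2.14223246e+00 -2.29662025e+00  2.22974864e-03] [0.40017389 0.20136733 0.19883749] [ 2.26733075e-01  3.25784482e-01  1.20936533e+00 -5.56926977e-06
  1.60815185e+00  1.57198876e-01]
sieve 0.92 [281.9, 207.5] [0.64779842 0.18800145 0.103     ]
sieve 0.31 [165.8, 207.1] [0.52732435 0.17998559 0.103     ]
sieve_grip 0.57 [282.4, 245.1] [0.64763147 0.1857859  0.192     ]
good_0 0.93 [308.8, 187.9] [0.67122962 0.21320323 0.117     ]
good_0 0.91 [309.6, 214.9] [0.67454938 0.18666415 0.117     ]
```

Request:
apply_moves(
  steps=[-0.51, 0.11, 0, 0, 0, 0, 50, 0, 0, 0.7, 0, 0, 0, 50, 0, 0, 0.7, 0, 0, 0, 50, 0, 0, 0.6, 0, 0, 0, 50, 0, 0, 0.4, 0, 0, 0, 50, 0, 0, 0.12, 0, 0, 0, 50, 0, 0, 0, 0, 0, 0, 50, 0, 0, 0, 0, 0, 0, 20, 0, 0, 0, 0, 0, 0, 10, 0, 0, 0, 0, 0, 0, 5, 0, 0, 0, 0, 0, 0, 5, 0, 0, 0, 0, 0, 0, 5],
  grip_force=45,
)

```text
t: 23.2
tool_pos: [0.6492, 0.1863, 0.1749]
orientation: [2.138, 2.3, 0.002]
force: [0.0, 0.9, -0.4]
opening: 0.0179
gripper_force: 0.0
```

Request:
apply_moves(
  steps=[0, 0, 0, 0, 0, 0, 5, 0, 0, 0, 0, 0, 0, 5, 0, 0, 0, 0, 0, 0, 5, 0, 0, -0.1, 0, 0, 0, 5, 0, 0, -0.2, 0, 0, 0, 5, 0, 0, -0.3, 0, 0, 0, 5, 0, 0, -0.4, 0, 0, 0, 5, 0, 0, -0.4, 0, 0, 0, 5, 0, 0, -0.4, 0, 0, 0, 5, 0, 0, -0.3, 0, 0, 0, 5, 0, 0, -0.2, 0, 0, 0, 5, 0, 0, -0.1, 0, 0, 0, 5],
)

```text
t: 24.2
tool_pos: [0.6494, 0.1863, 0.248]
orientation: [2.138, 2.3, 0.003]
force: [0.4, -0.5, -2.7]
opening: 0.0136
gripper_force: 45.0
```

```bash
python3 w.py w9 pan:.07 worn_0:.18 ; python3 - <<'E'
from h import *
for c in ["side","top"]:
    im=eyes.read_camera(c); cv2.imwrite(f"pics/{c}9.png",im[:,:,::-1])
    for n in ["worn_0","good_0","sieve","pan"]: print(c,n,[(round(r["conf"],2),np.round(r["xy"])) for r in eyes.place_of(c,n)[:5]])
E
```

```text
24.2 [0.64943307 0.1863258  0.24804446] [2.13821172 2.29983227 0.00294459] [ 0.35141907 -0.47421548 -2.65154451] [ 2.03549794e-01  3.24334077e-01  1.21192802e+00 -4.99915083e-06
  1.60302562e+00  1.30747662e-01]
pan 0.6 [280.0, 186.7] [0.65113953 0.18689995 0.07      ]
pan 0.2 [158.9, 192.7] [0.51402311 0.17104652 0.07      ]
worn_0 0.4 [160.5, 193.3] [0.55667831 0.20131264 0.18      ]
side worn_0 [(0.48, array([224., 158.]))]
side good_0 [(0.52, array([304., 133.])), (0.44, array([294., 128.]))]
side sieve [(0.6, array([208., 335.]))]
side pan [(0.83, array([290., 177.]))]
top worn_0 []
top good_0 []
top sieve [(0.93, array([217., 173.])), (0.59, array([373., 283.]))]
top pan []
```

```bash
python3 - <<'E'
from h import *
from scipy.optimize import least_squares
obs={}
for c in ["top","side"]:
    im=cv2.imread(f"pics/{c}9.png"); hsv=cv2.cvtColor(im,cv2.COLOR_BGR2HSV)
    m=cv2.inRange(hsv,(0,45,20),(20,200,170))
    m=cv2.morphologyEx(m,cv2.MORPH_OPEN,np.ones((5,5)))
    n,l,st,ce=cv2.connectedComponentsWithStats(m)
    p=(415,197) if c=="top" else (330,335)
    i=l[p[1],p[0]];print(c,i,st[i],ce[i])
    k=max(cv2.findContours((l==i).astype(np.uint8),0,1)[0],key=len);h=cv2.convexHull(k)[:,0]
    # backproject hull to rim plane, robust circle fit
    P=np.array([onz(c,q,.086)[:2] for q in h])
    f=least_squares(lambda v:np.hypot(P[:,0]-v[0],P[:,1]-v[1])-v[2],[.59,-.28,.1],loss="soft_l1",f_scale=.002)
    print(f.x,np.sort(np.abs(f.fun))[-3:])
    # camera direction extremes
    print("ext",P.min(0),P.max(0))
E
```

```text
top 13 [ 374  157   84   81 5363] [415.57355957 196.95282491]
[ 0.59671714 -0.27644106  0.09976305] [0.00276991 0.00287318 0.00291423]
ext [ 0.49855842 -0.37752036] [ 0.69453563 -0.17666417]
side 118 [  276   286   115   116 10380] [331.89046243 342.46310212]
[ 0.59302917 -0.28862505  0.1047869 ] [0.00626289 0.00791867 0.00810328]
ext [ 0.49658634 -0.39531083] [ 0.69817488 -0.18226888]
```

Request:
apply_moves(
  steps=[-0.15, -0.03, 0, 0, 0, 0, 5, -0.3, -0.06, 0, 0, 0, 0, 5, -0.45, -0.08, 0, 0, 0, 0, 5, -0.6, -0.11, 0, 0, 0, 0, 5, -0.75, -0.14, 0, 0, 0, 0, 5, -0.85, -0.16, 0, 0, 0, 0, 5, -0.92, -0.17, 0, 0, 0, 0, 5, -0.92, -0.17, 0, 0, 0, 0, 5, -0.92, -0.17, 0, 0, 0, 0, 5, -0.92, -0.17, 0, 0, 0, 0, 5, -0.92, -0.17, 0, 0, 0, 0, 5, -0.92, -0.17, 0, 0, 0, 0, 5],
)

```text
t: 25.85
tool_pos: [0.6189, -0.0779, 0.2463]
orientation: [2.14, 2.3, -0.0]
force: [-0.3, 0.0, -2.2]
opening: 0.0135
gripper_force: 45.0
```

Request:
apply_moves(
  steps=[-0.92, -0.17, 0, 0, 0, 0, 5, -0.91, -0.17, 0, 0, 0, 0, 5, -0.9, -0.17, 0, 0, 0, 0, 5, -0.9, -0.17, 0, 0, 0, 0, 5, -0.85, -0.16, 0, 0, 0, 0, 5, -0.75, -0.14, 0, 0, 0, 0, 5, -0.6, -0.11, 0, 0, 0, 0, 5, -0.45, -0.08, 0, 0, 0, 0, 5, -0.3, -0.06, 0, 0, 0, 0, 5, -0.15, -0.03, 0, 0, 0, 0, 5, 0, 0, 0, 0, 0, 0, 5, 0, 0, 0, 0, 0, 0, 5],
)

```text
t: 26.85
tool_pos: [0.5968, -0.2788, 0.2461]
orientation: [-2.139, -2.301, -0.0]
force: [-0.1, 0.5, -1.8]
opening: 0.0134
gripper_force: 45.0
```

```bash
python3 w.py w10 sieve:.178 tub:0 worn_0:.19; python3 - <<'E'
from h import *
t=eyes.read_camera("top")[:,:,::-1]; print([(round(r["conf"],2),np.round(r["xy"])) for n in ["worn_0","good_0"] for r in eyes.place_of("top",n)[:6]])
b=eyes.read_camera("side")[:,:,::-1]; print([(n,round(r["conf"],2),np.round(r["xy"])) for n in ["worn_0","good_0","sieve"] for r in eyes.place_of("side",n)[:6]])
f=lambda a,s:cv2.resize(np.clip(a*1.5,0,255).astype(np.uint8),s,interpolation=cv2.INTER_CUBIC)
o=np.zeros((600,800,3),np.uint8)
o[:300,:400]=f(t[150:210,195:275],(400,300));o[:300,400:]=f(b[140:215,240:340],(400,300))
o[300:,:400]=f(b[220:400,230:470],(400,300));o[300:,400:]=f(cv2.imread("pics/w10.png")[0:420]/1.3,(400,300))
cv2.imwrite("pics/c10.png",o)
E
```

```text
26.85 [ 0.59679877 -0.27880747  0.24605444] [-2.13864408e+00 -2.30087447e+00 -4.78122621e-04] [-0.07733171  0.46812935 -1.80623215] [-5.15055586e-01  2.80423393e-01  1.26811989e+00  3.61945462e-04
  1.59325480e+00 -5.88099665e-01]
sieve 0.8 [127.1, 97.6] [ 0.47498034 -0.19025392  0.178     ]
sieve 0.77 [277.7, 219.9] [ 0.59592047 -0.27854276  0.178     ]
tub 0.59 [283.5, 180.3] [ 0.60343787 -0.28524667  0.        ]
[(0.54, array([301., 145.])), (0.56, array([429., 179.])), (0.54, array([411., 179.]))]
[('worn_0', 0.46, array([224., 159.])), ('good_0', 0.58, array([361., 307.])), ('good_0', 0.39, array([354., 291.])), ('good_0', 0.39, array([345., 284.])), ('sieve', 0.96, array([207., 332.])), ('sieve', 0.88, array([337., 301.])), ('sieve', 0.62, array([357., 290.]))]
```

View pics/c10.png

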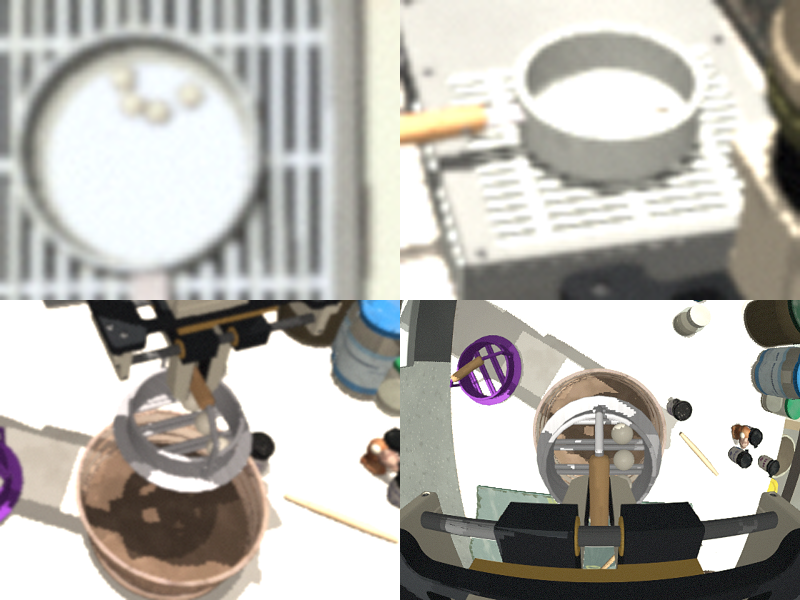

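Four small balls are in the pan (top-left crop at (122,75), (133,103), (157,112), (190,95)). The sieve with the large balls is over the tub. Lowering.

Request:
apply_moves(
  steps=[0, 0, 0.15, 0, 0, 0, 5, 0, 0, 0.3, 0, 0, 0, 5, 0, 0, 0.45, 0, 0, 0, 5, 0, 0, 0.6, 0, 0, 0, 5, 0, 0, 0.7, 0, 0, 0, 5, 0, 0, 0.7, 0, 0, 0, 5, 0, 0, 0.7, 0, 0, 0, 5, 0, 0, 0.6, 0, 0, 0, 5, 0, 0, 0.45, 0, 0, 0, 5, 0, 0, 0.3, 0, 0, 0, 5, 0, 0, 0.2, 0, 0, 0, 5, 0, 0, 0.1, 0, 0, 0, 5],
)

```text
t: 28.4
tool_pos: [0.5964, -0.2792, 0.0875]
orientation: [-2.139, -2.3, 0.0]
force: [0.4, -0.8, -1.9]
opening: 0.0133
gripper_force: 45.0
```

Request:
apply_moves(
  steps=[0, 0, 0.1, 0, 0, 0, 5, 0, 0, 0.1, 0, 0, 0, 5, 0, 0, 0.05, 0, 0, 0, 5, 0, 0, 0, 0, 0, 0, 5, 0, 0, 0, 0, 0, 0, 5],
)

```text
t: 28.82
tool_pos: [0.597, -0.2795, 0.0816]
orientation: [2.139, 2.3, 0.0]
force: [-0.2, 0.4, -1.9]
opening: 0.0133
gripper_force: 45.0
```

Request:
apply_moves(
  steps=[0, 0, 0.05, 0, 0, 0, 5, 0, 0, 0.05, 0, 0, 0, 5, 0, 0, 0, 0, 0, 0, 5, 0, 0, 0, 0, 0, 0, 5],
)

```text
t: 29.15
tool_pos: [0.5967, -0.2793, 0.0781]
orientation: [2.139, 2.301, 0.0]
force: [0.5, 0.2, -1.8]
opening: 0.0135
gripper_force: 45.0
```

Request:
apply_moves(
  steps=[0, 0, 0.05, 0, 0, 0, 5, 0, 0, 0.03, 0, 0, 0, 5, 0, 0, 0, 0, 0, 0, 5, 0, 0, 0, 0, 0, 0, 5],
)

```text
t: 29.48
tool_pos: [0.597, -0.2796, 0.0778]
orientation: [2.138, 2.3, 0.0]
force: [-6.4, 2.6, 12.2]
opening: 0.0133
gripper_force: 45.0
```

Request:
apply_moves(
  steps=[0, 0, -0.05, 0, 0, 0, 5, 0, 0, 0, 0, 0, 0, 5, 0, 0, 0, 0, 0, 0, 25, 0, 0, 0, 0, 0, 0, 40, 0, 0, 0, 0, 0, 0, 50, 0, 0, 0, 0, 0, 0, 50, 0, 0, -0.3, 0, 0, 0, 50, 0, 0, -0.8, 0, 0, 0, 50, 0, 0, -1, 0, 0, 0, 50, 0, 0, -1, 0, 0, 0, 50, 0, 0, -1, 0, 0, 0, 50, 0, 0, -1, 0, 0, 0, 50],
)

```text
t: 30.48
tool_pos: [0.5966, -0.2792, 0.2324]
orientation: [2.139, 2.3, 0.0]
force: [0.7, 0.2, -0.8]
opening: 0.0464
gripper_force: 0.0
```

```bash
python3 w.py w11 sieve:.007 tub:0 sieve_grip:.096 good_0:.03; python3 - <<'E'
from h import *
im=eyes.read_camera("top");cv2.imwrite("pics/t11.png",im[:,:,::-1])
for n,z in [("sieve",.007),("sieve_grip",.096),("good_0",.024),("knob_grip",.042),("pan",.07),("dye_bottle",0)]: print(n,[(round(r["conf"],2),np.round(r["xy"]),np.round(onz("top",r["xy"],z)[:2],3)) for r in eyes.place_of("top",n)[:4]])
E
```

```text
30.4833 [ 0.59661628 -0.27924606  0.232401  ] [2.13879525e+00 2.30044606e+00 1.99676042e-04] [ 0.65512949  0.20835474 -0.78760568] [-5.15571008e-01  2.83545844e-01  1.28906436e+00  9.29064596e-06
  1.56847189e+00 -5.88366986e-01]
sieve 0.87 [279.1, 178.6] [ 0.59714379 -0.27972494  0.007     ]
sieve 0.83 [120.5, 99.8] [ 0.38725958 -0.18791633  0.007     ]
tub 0.6 [281.2, 180.1] [ 0.60001905 -0.28289677  0.        ]
sieve_grip 0.96 [79.5, 93.1] [ 0.38227794 -0.18113693  0.096     ]
sieve_grip 0.84 [279.9, 198.3] [ 0.5978107  -0.28048934  0.096     ]
sieve [(0.81, array([405., 201.]), array([ 0.597, -0.27 ])), (0.74, array([373., 284.]), array([ 0.389, -0.178]))]
sieve_grip [(0.79, array([419., 196.]), array([ 0.596, -0.282])), (0.76, array([380., 288.]), array([ 0.38 , -0.178]))]
good_0 [(0.42, array([229., 233.]), array([0.525, 0.185]))]
knob_grip [(0.52, array([165., 251.]), array([0.482, 0.342]))]
pan [(0.94, array([224., 182.]), array([0.648, 0.189]))]
dye_bottle [(0.6, array([300., 145.]), array([ 0.756, -0.003]))]
```

The sieve is standing centred and upright: its grip lies directly over its origin at (0.597,−0.280). Next I'll go to the knob with closed fingers to push it home.

Request:
apply_moves(
  steps=[0.5, -0.1, 0, 0, 0, 0, 0, 1, -0.2, 0, 0, 0, 0, 0, 1, -0.2, 0, 0, 0, 0, 0, 1, -0.2, 0, 0, 0, 0, 0, 1, -0.2, 0, 0, 0, 0, 0, 1, -0.2, 0, 0, 0, 0, 0, 1, -0.2, 0, 0, 0, 0, 0, 1, -0.2, 0, 0, 0, 0, 0, 1, -0.2, 0, 0, 0, 0, 0, 1, -0.2, 0, 0, 0, 0, 0, 1, -0.2, 0, 0, 0, 0, 0, 1, -0.2, 0, 0, 0, 0, 0],
  grip_force=15,
)

```text
t: 32.08
tool_pos: [0.5021, 0.0611, 0.23]
orientation: [-2.139, -2.301, -0.0]
force: [-0.1, -0.7, 1.1]
opening: 0.0007
gripper_force: 0.0
```

Request:
apply_moves(
  steps=[1, -0.2, 0, 0, 0, 0, 0, 1, -0.2, 0, 0, 0, 0, 0, 1, -0.2, 0, 0, 0, 0, 0, 1, -0.2, 0, 0, 0, 0, 0, 1, -0.2, 0, 0, 0, 0, 0, 1, -0.2, 0, 0, 0, 0, 0, 1, -0.2, 0, 0, 0, 0, 0, 1, -0.2, 0, 0, 0, 0, 0, 0.9, -0.2, 0, 0, 0, 0, 0, 0.2, 0, 0, 0, 0, 0, 0, 0, 0, 0, 0, 0, 0, 0, 0, 0, 0, 0, 0, 0, 0],
)

```text
t: 33.08
tool_pos: [0.4291, 0.3277, 0.2298]
orientation: [2.138, 2.302, -0.001]
force: [0.7, 0.8, -0.2]
opening: 0.0004
gripper_force: 0.0
```

```bash
python3 w.py w12 knob_grip:.042
```

```text
33.0833 [0.42912597 0.32769786 0.22983956] [ 2.13779016e+00  2.30152219e+00 -1.31661067e-03] [ 0.72122911  0.83265583 -0.23968919] [ 5.57624223e-01 -3.60266486e-02  1.63953036e+00 -5.96175074e-04
  1.53879599e+00  4.83912339e-01]
knob_grip 0.62 [332.3, 184.9] [0.48900536 0.33237079 0.042     ]
```

Request:
apply_moves(
  steps=[0.12, 0, 0.9, 0, 0, 0, 0, 0, 0, 1, 0, 0, 0, 0, 0, 0, 1, 0, 0, 0, 0, 0, 0, 1, 0, 0, 0, 0, 0, 0, 1, 0, 0, 0, 0, 0, 0, 1, 0, 0, 0, 0, 0, 0, 0.6, 0, 0, 0, 0, 0, 0, 0.23, 0, 0, 0, 0, 0, 0, 0, 0, 0, 0, 0, 0, 0.4, 0, 0, 0, 0, 0, -0.04, 0.3, 0, 0, 0, 0, 0, 0, 0, 0, 0, 0, 0, 0],
)

```text
t: 34.18
tool_pos: [0.4526, 0.3323, 0.0303]
orientation: [2.14, 2.299, 0.005]
force: [-0.6, 0.3, -1.1]
opening: 0.0004
gripper_force: 0.0
```

Request:
apply_moves(
  steps=[-0.02, 0.15, 0, 0, 0, 0, 0, 0, 0.15, 0, 0, 0, 0, 0, -0.02, 0.15, 0, 0, 0, 0, 0, 0, 0, 0, 0, 0, 0, 0],
)

```text
t: 34.52
tool_pos: [0.4648, 0.3319, 0.0289]
orientation: [2.139, 2.3, 0.003]
force: [0.3, -0.1, -0.7]
opening: 0.0004
gripper_force: 0.0
```

Request:
apply_moves(
  steps=[0, 0.12, 0, 0, 0, 0, 0, -0.02, 0.12, 0, 0, 0, 0, 0, 0, 0, 0, 0, 0, 0, 0],
)

```text
t: 34.77
tool_pos: [0.468, 0.3315, 0.0273]
orientation: [-2.136, -2.298, 0.008]
force: [-11.0, 0.2, 3.6]
opening: 0.0005
gripper_force: 5.4
```

```bash
python3 w.py w13 knob_grip:.042
```

```text
34.7667 [0.46801531 0.33153513 0.0273301 ] [-2.13648988 -2.29836112  0.00769261] [-10.99116597   0.21193183   3.56018385] [0.52562524 0.23917663 1.73094321 0.00215955 1.17720859 0.45182408]
knob_grip 0.72 [342.8, 273.2] [0.50195822 0.33286674 0.042     ]
```

Request:
apply_moves(
  steps=[0, 0.1, 0, 0, 0, 0, 0, 0, 0, 0, 0, 0, 0, 0, 0, 0, 0, 0, 0, 0, 0],
)

```text
t: 35.12
tool_pos: [0.4681, 0.3316, 0.027]
orientation: [-2.134, -2.297, 0.015]
force: [-24.1, -1.8, 15.5]
opening: 0.0007
gripper_force: 12.9
```

Request:
apply_moves(
  steps=[0, -0.3, 0, 0, 0, 0, 0, 0, -0.6, 0, 0, 0, 0, 0, 0, -0.6, 0, 0, 0, 0, 0, 0, 0, -1, 0, 0, 0, 0, 0, 0, -1, 0, 0, 0, 0, 0, 0, -1, 0, 0, 0, 0, 0, 0, -1, 0, 0, 0, 0, 0, 0, -1, 0, 0, 0, 0, 0, 0, 0, 0, 0, 0, 0],
)

```text
t: 35.87
tool_pos: [0.4322, 0.3307, 0.1859]
orientation: [2.137, 2.299, 0.017]
force: [0.3, 0.7, 0.7]
opening: 0.0004
gripper_force: 0.0
```

```bash
python3 w.py w14 knob_grip:.042; python3 - <<'E'
from h import *
for c in ["top","side"]:
    eyes.read_camera(c)
    for n,z in [("sieve",.007),("sieve_grip",.096),("pan",.07),("knob_grip",.042),("worn_0",.08),("good_0",.024),("spice_jar",0),("canister",0),("dye_bottle",0)]: print(c,n,[(round(r["conf"],2),np.round(onz(c,r["xy"],z)[:2],3)) for r in eyes.place_of(c,n)[:4]])
E
```

```text
35.8667 [0.4321614  0.330737   0.18594626] [2.13692412 2.29860645 0.01701512] [0.30215135 0.74460488 0.69999612] [ 5.59107561e-01 -1.44943225e-02  1.69861041e+00 -1.49587604e-04
  1.44620856e+00  4.86254313e-01]
knob_grip 0.65 [345.9, 199.6] [0.50100762 0.33172069 0.042     ]
top sieve [(0.85, array([ 0.394, -0.178])), (0.76, array([ 0.598, -0.271])), (0.45, array([0.647, 0.219])), (0.38, array([ 0.759, -0.005]))]
top sieve_grip [(0.86, array([ 0.601, -0.272])), (0.57, array([ 0.382, -0.179]))]
top pan [(0.57, array([0.657, 0.187]))]
top knob_grip [(0.71, array([0.499, 0.335]))]
top worn_0 []
top good_0 [(0.59, array([ 0.596, -0.271])), (0.46, array([0.664, 0.191]))]
top spice_jar [(0.76, array([ 0.735, -0.076]))]
top canister [(0.71, array([ 0.723, -0.22 ]))]
top dye_bottle [(0.66, array([ 0.759, -0.003]))]
side sieve [(0.87, array([ 0.38, -0.19])), (0.27, array([0.505, 0.375])), (0.26, array([0.673, 0.266]))]
side sieve_grip [(0.84, array([ 0.387, -0.189])), (0.69, array([ 0.602, -0.28 ]))]
side pan [(0.92, array([0.647, 0.177]))]
side knob_grip []
side worn_0 []
side good_0 []
side spice_jar [(0.92, array([ 0.732, -0.074]))]
side canister [(0.72, array([ 0.726, -0.233]))]
side dye_bottle [(0.66, array([ 0.764, -0.019])), (0.48, array([ 0.591, -0.276]))]
```

```bash
python3 -c "
from plant import robot
print(robot.close_job())"
```

```text
the job is handed in; nothing more can be done
None
```

I handed the job in at about 36 s: the four worn balls are in the pan on the grille, the sieve with the large balls is upright in the tub, the fan knob went home last, and the bottle, jar and canister are where they were.

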